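Find the lead ballast tin by feel

TASK

The marshal's headset has been left standing astride the middle of the three closed tins: first hang it over the chrome bar, band resting on the bar with one ear cup on each side, and let go of it. Then heft the tins one at a time, starting with the tin nearest the aluminium power pack and working away from it: lift each about 5 cm off the mat for a moment, and set it back upright where it stood. The heaviest holds the lead ballast: finish holding that tin up, upright and still in the gripper at about 20 cm above the ledge and touching nothing else, with the other two back in their places, the headset still on the bar, and the ammeter, clip bin and track pieces left alone.

Things in the scene. Friction and masses are not known exactly. Their poses are not given: they have to be found in the camera images.
- mat: Cork mat, fixed, 130 x 400 x 4 mm, flat on the grey ledge; origin at the centre of its underside, y along its length (the row of tins), x across.
- tin_left: The tin at the mat's +y end, nearest the power pack. Round closed tin, green with a brass-coloured lid, 54 mm diameter, 60 mm tall, standing on the cork mat; origin at the centre of its underside, z up. All look alike, sealed, contents snug; 0.19 to 0.70 kg; the heaviest is at least 0.15 kg heavier than either other.
- tin_mid: The middle tin, under the headset at the start. Round closed tin, green with a brass-coloured lid, 54 mm diameter, 60 mm tall, standing on the cork mat; origin at the centre of its underside, z up. All look alike, sealed, contents snug; 0.19 to 0.70 kg; the heaviest is at least 0.15 kg heavier than either other.
- tin_right: The tin at the mat's -y end, farthest from the power pack. Round closed tin, green with a brass-coloured lid, 54 mm diameter, 60 mm tall, standing on the cork mat; origin at the centre of its underside, z up. All look alike, sealed, contents snug; 0.19 to 0.70 kg; the heaviest is at least 0.15 kg heavier than either other.
- headset: Rigid cordless headset, 0.19 kg, standing on its two orange ear cups like an arch over the middle tin; origin midway between the cups, level with their undersides; x from cup to cup, z up to the crown. Cups 26 x 50 x 56 mm (x, y, z), inner faces 92 mm apart, 140 mm over all. Side bands 5 mm thick, 22 mm wide.
- headset_crown (a point): Centre of the underside of the headset's crown, 125 mm above the headset's origin: this rests on the bar when hung. The crown is a grey pad 60 x 24 x 24 mm (x, y, z), its top 149 mm above the origin; it can be pinched across its 24 mm width (along y).
- rail: Chrome bar on two posts, fixed; origin on the ledge under the bar's middle, bar along its own y: 12 mm diameter, post axes 200 mm apart (posts 16 mm diameter), centre line 150 mm above the ledge; posts stand on 70 mm discs 10 mm high. Bare between the posts.
- rail_mid (a point): Middle of the bar, on its centre line.
- power_pack: Aluminium power pack with toggle switches, fixed, 150 x 200 x 94 mm plus switches to 118 mm; origin at the centre of its underside. Landmark and bystander.
- ammeter: Round brown ammeter, 92 mm diameter, 42 mm tall with terminals, loose; origin at the centre of its underside. Bystander.
- clip_bin: Red open bin of track clips, 100 x 150 x 60 mm, loose; origin at the centre of its underside. Bystander.
- track_piece_a: Black track piece with chrome lanes, 78 x 180 x 11 mm, loose, flat on the ledge; origin at the centre of its underside. Bystander.
- track_piece_b: A second track piece like the first. Bystander.
Not all that is in view belongs to the job. What is shaped like the tin_left but blue or purple is not meant. Leave any yellow look-alike of the headset alone.

How it is judged:
On the way, in this order (a step that is already met when the one before it is completed fails the run):
1. the headset hangs over the bar, let go (x of headset_crown in the frame of rail between -0.02 and 0.02 m and y of headset_crown in the frame of rail between -0.08 and 0.08 m and z of headset_crown in the frame of rail between 0.148 and 0.17 m and contact force between headset and rail above 0.5 N and contact force between headset and the fingers below 0.05 N and angle between headset's own z axis and vertical below 0.35 rad and linear speed of headset below 0.05 m/s), for 0.2 s.
2. tin_left lifted clear of the mat in the gripper, the other two tins standing (all of step 1 and height (world z) of tin_left above 0.034 m and contact force between tin_left and the fingers above 1 N and height (world z) of each of tin_mid, tin_right below 0.012 m and angle between each of tin_mid, tin_right's own z axis and vertical below 0.1 rad), for 0.2 s.
3. tin_mid lifted clear of the mat in the gripper, the other two tins standing (all of step 1 and height (world z) of tin_mid above 0.034 m and contact force between tin_mid and the fingers above 1 N and height (world z) of each of tin_left, tin_right below 0.012 m and angle between each of tin_left, tin_right's own z axis and vertical below 0.1 rad), for 0.2 s.
4. tin_right lifted clear of the mat in the gripper, the other two tins standing (all of step 1 and height (world z) of tin_right above 0.034 m and contact force between tin_right and the fingers above 1 N and height (world z) of each of tin_left, tin_mid below 0.012 m and angle between each of tin_left, tin_mid's own z axis and vertical below 0.1 rad), for 0.2 s.
At the end, for the whole second after the job is handed in: The heaviest tin is in the fingers, upright, still, over 0.15 m above the ledge, touching nothing else; the others stand within 40 mm of their places, untouched; the headset hangs free on the bar, crown within 20 mm of its line, 80 mm of its middle, tilt under 0.35 rad (all of step 1 and ((distance between tin_left and load_lead_c0 below 0.05 m and height (world z) of tin_left above 0.15 m and angle between tin_left's own z axis and vertical below 0.3 rad and linear speed of tin_left below 0.05 m/s and contact force between tin_left and the fingers above 1 N and contact force between tin_left and rail below 0.05 N and contact force between tin_left and headset below 0.05 N and contact force between tin_left and power_pack below 0.05 N and contact force between tin_left and clip_bin below 0.05 N and ((height (world z) of tin_mid below 0.012 m and angle between tin_mid's own z axis and vertical below 0.1 rad) and distance of tin_mid from where it was at the start of the episode below 0.04 m and contact force between tin_mid and the fingers below 0.05 N and linear speed of tin_mid below 0.03 m/s) and ((height (world z) of tin_right below 0.012 m and angle between tin_right's own z axis and vertical below 0.1 rad) and distance of tin_right from where it was at the start of the episode below 0.04 m and contact force between tin_right and the fingers below 0.05 N and linear speed of tin_right below 0.03 m/s)) or (distance between tin_mid and load_lead_c0 below 0.05 m and height (world z) of tin_mid above 0.15 m and angle between tin_mid's own z axis and vertical below 0.3 rad and linear speed of tin_mid below 0.05 m/s and contact force between tin_mid and the fingers above 1 N and contact force between tin_mid and rail below 0.05 N and contact force between tin_mid and headset below 0.05 N and contact force between tin_mid and power_pack below 0.05 N and contact force between tin_mid and clip_bin below 0.05 N and ((height (world z) of tin_left below 0.012 m and angle between tin_left's own z axis and vertical below 0.1 rad) and distance of tin_left from where it was at the start of the episode below 0.04 m and contact force between tin_left and the fingers below 0.05 N and linear speed of tin_left below 0.03 m/s) and ((height (world z) of tin_right below 0.012 m and angle between tin_right's own z axis and vertical below 0.1 rad) and distance of tin_right from where it was at the start of the episode below 0.04 m and contact force between tin_right and the fingers below 0.05 N and linear speed of tin_right below 0.03 m/s)) or (distance between tin_right and load_lead_c0 below 0.05 m and height (world z) of tin_right above 0.15 m and angle between tin_right's own z axis and vertical below 0.3 rad and linear speed of tin_right below 0.05 m/s and contact force between tin_right and the fingers above 1 N and contact force between tin_right and rail below 0.05 N and contact force between tin_right and headset below 0.05 N and contact force between tin_right and power_pack below 0.05 N and contact force between tin_right and clip_bin below 0.05 N and ((height (world z) of tin_left below 0.012 m and angle between tin_left's own z axis and vertical below 0.1 rad) and distance of tin_left from where it was at the start of the episode below 0.04 m and contact force between tin_left and the fingers below 0.05 N and linear speed of tin_left below 0.03 m/s) and ((height (world z) of tin_mid below 0.012 m and angle between tin_mid's own z axis and vertical below 0.1 rad) and distance of tin_mid from where it was at the start of the episode below 0.04 m and contact force between tin_mid and the fingers below 0.05 N and linear speed of tin_mid below 0.03 m/s)))); the arm keeps its last pose, push and grip.
It fails at once if a bystander (ammeter, clip bin, track piece) moved more than 25 mm (distance of any of ammeter, clip_bin, track_piece_a, track_piece_b from where it was at the start of the episode above 0.025 m).
It fails at once if a tin tipped more than 0.7 rad (angle between any of tin_left, tin_mid, tin_right's own z axis and vertical above 0.7 rad).
It also fails if it takes over 72 s, if anything falls off the work surface, if the arm or the gripper's body presses on something with over 40 N, if the wrist force passes 120 N, or if a joint passes its speed limit or range.

ROBOT

A 6-joint arm with a two-finger parallel gripper is mounted at the origin on the work surface. World frame = base frame: x ahead of the robot, y to its left, z up, the work surface at z = 0. Lengths are in m, angles in rad, forces in N, time in s.
With the tool pointing down it reaches from about 0.325 to 0.775 m from the base axis. Payload 5.5 kg.
Tool frame: the origin (TCP) lies on the mounting face of the last link; the fingertips stand 182 mm ahead of it and the grasp point (between the pads) lies bot.grip_point_offset ahead of it (bot.grip_point_offset is the distance from the TCP to the grasp point, in m); z points along the fingers, y is the line along which they close (so a half turn about z gives the same grasp; the last joint's range is limited). The gripper opens to 88 mm and grips with 3 to 60 N. Pads are 20 mm wide; open, the fingers measure 115 mm over their backs; the gripper's body (75 mm by 178 mm) begins 61 mm behind the grasp point.
Start: joints at [1.263, 0.091, 1.231, -0, 1.82, -0.057], TCP at [0.149, 0.581, 0.405] pointing down, gripper open.
Joint ranges: [-2.87, 2.87], [-0.86, 2.18], [0.17, 2.46], [-1.51, 4.65], [0.06, 2.69], [-2.65, 2.65]. Speed limits (rad/s): [2.57, 2.57, 3.01, 3.14, 3.14, 3.14].

INTERFACE

Orientations are given as a unit quaternion [x, y, z, w].
In Python, from workcell import bot gives the robot as it stands.
- The arm moves only by the tool arm_command, never from a script. Its arguments are lists of equal length, an entry for each row: "rot": the turn, a rotation vector about the tool's x, y, z normalised to -1 to 1, where 1 is 0.12 rad, a list of three; "linear": the shift along the tool's x, y, z normalised to -1 to 1, where 1 is 0.12 m, a list of three; "claw": the opening, from 0 (shut) to 1 (fully open). In form: {"rot": [[ax, ay, az], ...], "linear": [[tx, ty, tz], ...], "claw": [claw, ...]}. A call has 1 to 5 rows; each row shifts and turns the commanded pose from where the row before left it, along the tool's axes as they then stand; what a row does not reach is not made up. A row lasts 1/8 s, in which the tool goes at most 62.5 mm and 10.7 degrees, less where a joint would pass 70% of its speed; a pose out of reach is approached as far as the arm can. A call with a number of a shift or a turn outside -1 to 1 is refused whole. A call with a gripper value outside its range is refused whole. The fingers move at their own pace and stop on an object; "squeeze" is the grip in N (left out, the last holds). Time passes only in rows, so rows that do not move let the fingers close. It gives the time, the measured TCP pose, the force, the opening and the grip force at its end, in the units of the state.
- bot.get_state(): the state, without advancing time (a new reading comes with each control period).
- bot.read_camera(name): name is "scene" or "top" or "wrist"; returns the picture (420x560x3 uint8, blue, green, red); there is no depth.
- bot.camera_params(name): a dict with "K" (3x3 intrinsics, pixels), "T" (4x4, takes a point from camera to world coordinates). Camera axes: x right, y down, z forward; pixel columns grow to the right and rows downward; lengths in m; the calibration is good to about 2 mm. A picture is of the moment at which its call begins: read the wrist's pose just before it. camera_params takes no time and is no camera call; for the wrist camera it gives the pose at the moment of the call.
- bot.job_done(): hands the job in; it is judged then, once.
Trained networks look in the newest picture that a camera, given by its name, has taken for a name from the list of things; names that differ only in an ending like _2 or _b are one class to them, and where a whole thing is asked for, a point or a joint stands for the part that bears it (a point fixed in the world has none). Each returns a list of dicts, best first, with "p" (0 to 1); they miss things now and then, are a little off and sometimes report something else, mostly with a low value. They report only what shows in the picture. A call takes as long as a camera call. They do not tell look-alikes from the thing itself.
- bot.recognise(camera, name): "position" ([row, column] as shares, 0 to 1, of the picture: columns of its width, rows of its height, amid what is visible of it).
The state is a dict: "clock": time; "qpos": joint angles; "qd": joint speeds; "effort": joint torques, N m; "ee_pos": TCP position; "tcp_rot": TCP orientation; "contact_force": force on the tool from outside, world axes, zero at the start; "ft_torque": the same for the moment, N m; "gripper_width": opening from 0.0 (shut) to 1.0 (fully open); "gripper_force": force on a finger pad.
Only numpy, scipy, OpenCV 4.12 (cv2) and the standard library are available. Lean on these libraries where they do the work, as an engineer would, in place of code of your own. Each camera call takes 0.05 s, during which the arm holds its last target. There are 200 camera calls.

## Working session

There is one attempt and no reset: what is moved stays moved. The work goes in short steps, Python scripts to look and compute and a tool call to move; the robot and the scene stay as the last step left them, time stands still between calls to the robot, and variables do not carry over. Pictures are saved under pics/ and viewed, at most 10 in all, crops included, and the job is handed in when it is done.

Besides the shell and the picture viewer there is one more tool, called by a JSON object that holds its "op" and its "data", one argument or row to a line. arm_command: Moves the arm, as the interface text tells. Its arguments: {"type":"object","properties":{"rot":{"type":"array"},"linear":{"type":"array"},"claw":{"type":"array"},"squeeze":{"type":"number"}},"required":["rot","linear","claw"]}

```bash
mkdir -p pics
python3 - <<'E'
from workcell import bot
import cv2,numpy as np
for c in ["top","scene"]:
    im=bot.read_camera(c); cv2.imwrite(f"pics/{c}0.png",im)
    p=bot.camera_params(c); print(c,p["K"].round(1).tolist(),p["T"].round(3).tolist())
    for n in ["tin_left","headset","headset_crown","rail","mat","power_pack","ammeter","clip_bin","track_piece_a"]:
        print(n,[(round(d["p"],2),round(d["position"][1]*560),round(d["position"][0]*420)) for d in bot.recognise(c,n)])
print(bot.get_state(),bot.grip_point_offset)
E
```

```text
top [[412.7, 0.0, 281.3], [0.0, 412.7, 207.5], [0.0, 0.0, 1.0]] [[-0.018, -0.995, 0.098, 0.455], [-1.0, 0.019, 0.01, 0.06], [-0.012, -0.098, -0.995, 1.168], [0.0, 0.0, 0.0, 1.0]]
tin_left [(0.86, 219, 210), (0.79, 163, 247), (0.57, 318, 225), (0.56, 201, 158)]
headset [(0.74, 264, 225), (0.71, 131, 295), (0.28, 215, 286)]
headset_crown [(0.81, 129, 298), (0.68, 313, 225), (0.65, 262, 222)]
rail [(0.66, 442, 211)]
mat [(0.64, 273, 223), (0.56, 260, 219)]
power_pack [(0.68, 136, 180), (0.36, 326, 149)]
ammeter [(0.71, 326, 150), (0.54, 220, 211)]
clip_bin [(0.64, 253, 140), (0.42, 218, 210)]
track_piece_a [(0.88, 396, 283), (0.56, 213, 284)]
scene [[403.3, 0.0, 279.5], [0.0, 403.3, 213.1], [0.0, 0.0, 1.0]] [[0.556, 0.618, -0.556, 1.094], [0.831, -0.426, 0.357, -0.29], [-0.016, -0.661, -0.751, 0.874], [0.0, 0.0, 0.0, 1.0]]
tin_left [(0.73, 386, 240), (0.56, 341, 211), (0.56, 359, 171), (0.51, 247, 247), (0.23, 99, 296)]
headset [(0.89, 365, 133), (0.74, 293, 216)]
headset_crown [(0.85, 352, 127), (0.77, 296, 217)]
rail [(0.59, 98, 302)]
mat []
power_pack [(0.98, 417, 198)]
ammeter [(0.58, 282, 317)]
clip_bin [(0.62, 356, 283)]
track_piece_a [(0.72, 301, 175), (0.6, 148, 250)]
{'clock': 1.0, 'qpos': array([ 1.26329515e+00,  9.10923066e-02,  1.23069182e+00,  1.30682561e-05,
        1.81979093e+00, -5.66926707e-02]), 'qd': array([-0.00024554, -0.00088347, -0.00083178, -0.00020992,  0.00053782,
       -0.00216534]), 'effort': array([ 1.55653729e-04, -4.46199310e+01, -4.06522679e+01,  6.96495362e-02,
        1.93487538e-02,  1.16941081e-06]), 'ee_pos': array([0.14891252, 0.58124343, 0.40464045]), 'tcp_rot': array([ 1.25074223e-01,  9.92147388e-01,  9.79691243e-06, -4.63509727e-06]), 'contact_force': array([-0.86256887,  0.13627701,  0.4771747 ]), 'ft_torque': array([-0.0600401 , -0.03058941,  0.01290763]), 'gripper_force': 0.0, 'gripper_width': 0.9956075673538829} 0.1633
```

View pics/top0.png

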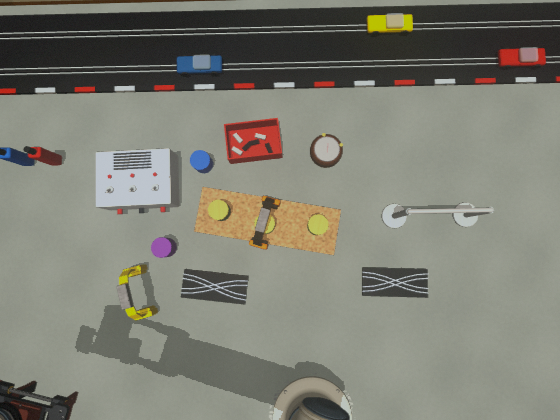

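View pics/scene0.png

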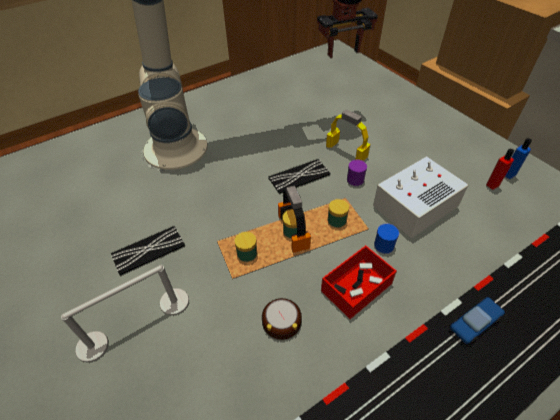

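The top view shows three green/brass tins at (219,210), (265,222) and (318,225), with the orange-cup headset straddling the middle one at (264,222). The bar runs along (404–491, 211) with its discs at (395,216) and (466,215).
Look-alikes: blue tin (201,161), purple tin (163,247) and yellow headset (133,292), so I choose the orange headset and the green tins. Next I'll measure them and check the choice in a crop.

```bash
cat > h.py <<'E'
import numpy as np,cv2
from workcell import bot
def p2w(c,uv,z,P=None):
    P=P or bot.camera_params(c);K,T=P["K"],P["T"]
    d=T[:3,:3]@np.linalg.inv(K)@np.array([uv[0],uv[1],1.]);o=T[:3,3]
    return (o+d*(z-o[2])/d[2]).round(4)
def w2p(c,X,P=None):
    P=P or bot.camera_params(c);T=np.linalg.inv(P["T"]);q=P["K"]@(T[:3,:3]@np.array(X)+T[:3,3]);return q[:2]/q[2]
def blobs(im,lo,hi,mn=30):
    m=cv2.inRange(cv2.cvtColor(im,cv2.COLOR_BGR2HSV),lo,hi)
    n,_,s,c=cv2.connectedComponentsWithStats(m)
    return [(c[i].round(1).tolist(),s[i].tolist()) for i in range(1,n) if s[i][4]>=mn]
def pose():
    from scipy.spatial.transform import Rotation as R
    s=bot.get_state();r=R.from_quat(s["tcp_rot"]).as_matrix();g=s["ee_pos"]+r[:,2]*bot.grip_point_offset
    return s,r,g
def plan(target,yaw=None):
    """shift in tool axes for grasp point -> target, and tool z turn so that tool y points at world yaw (mod pi)"""
    s,r,g=pose()
    print("t",round(s["clock"],2),"g",g.round(4),"tooly yaw",round(float(np.arctan2(r[1,1],r[0,1])),4),"F",s["contact_force"].round(2),"w",round(s["gripper_width"],3),round(s["gripper_force"],1),"q",s["qpos"].round(2))
    print(" shift tool m",(r.T@(np.array(target)-g)).round(4)," units",(r.T@(np.array(target)-g)/.12).round(3))
    if yaw is not None:
        d=(yaw-np.arctan2(r[1,1],r[0,1])+np.pi/2)%np.pi-np.pi/2
        print(" world yaw change",round(d,4)," tool z units",round(-d/.12,3))
E
python3 - <<'E'
from h import *
im=cv2.imread("pics/top0.png")
print("orange",blobs(im,(8,150,100),(19,255,255)))
print("lid",blobs(im,(23,120,100),(34,255,255)))
cv2.imwrite("pics/crop.png",cv2.resize(im[170:265,190:510],None,fx=2.4,fy=2.4,interpolation=cv2.INTER_CUBIC))
for n,uv,z in [("L",(219,210),.064),("R",(318,225),.064),("d1",(395,216),.01),("d2",(466,215),.01),("b1",(404,211),.15),("b2",(491,211),.15),("crown",(262,222),.153)]:
    print(n,p2w("top",uv,z))
E
```

```text
orange [([276.2, 201.4], [272, 198, 8, 8, 32]), ([258.3, 244.7], [249, 240, 19, 9, 57])]
lid [([387.8, 23.5], [367, 14, 46, 19, 562]), ([217.8, 209.4], [208, 199, 21, 21, 339]), ([317.6, 224.2], [307, 214, 22, 21, 343]), ([270.2, 225.1], [265, 216, 10, 18, 97]), ([128.8, 273.8], [119, 265, 23, 20, 231]), ([138.1, 312.9], [125, 307, 29, 14, 233])]
L [0.5607 0.2395 0.064 ]
R [ 0.5152 -0.0255  0.064 ]
d1 [ 0.5393 -0.2461  0.01  ]
d2 [ 0.5383 -0.4442  0.01  ]
b1 [ 0.5411 -0.2317  0.15  ]
b2 [ 0.537 -0.445  0.15 ]
crown [0.5204 0.119  0.153 ]
```

View pics/crop.png

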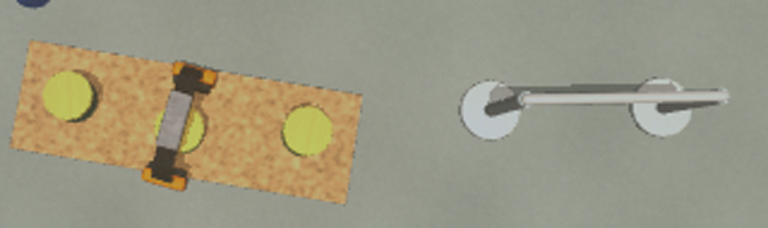

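The crop shows the orange-cupped grey-crown headset over the middle green tin, with its crown centre at about top pixel (263,221) and its axis turned about 17°, so the choice holds. Bar end points confirmed.

Run:
```python
from h import *
t=p2w("top",(262.9,220.8),.153);print(t);t[2]=.27
plan(t,np.radians(73))
```

```text
[0.5233 0.1167 0.153 ]
t 1.0 g [0.1489 0.5812 0.2413] tooly yaw 1.32 F [-0.86  0.14  0.48] w 0.996 0.0 q [ 1.26  0.09  1.23  0.    1.82 -0.06]
 shift tool m [-0.478  -0.3571 -0.0287]  units [-3.983 -2.976 -0.239]
 world yaw change -0.0459  tool z units 0.383
```

{"op": "arm_command", "data": {
  "rot": [
    [0, 0, 0.1],
    [0, 0, 0.1],
    [0, 0, 0.1],
    [0, 0, 0.08],
    [0, 0, 0]
  ],
  "linear": [
    [-0.4, -0.3, -0.05],
    [-0.4, -0.3, -0.05],
    [-0.4, -0.3, -0.05],
    [-0.4, -0.3, -0.05],
    [-0.4, -0.3, -0.04]
  ],
  "claw": [1, 1, 1, 1, 1]
}}

```text
clock: 1.62
ee_pos: [0.3319, 0.3412, 0.4339]
tcp_rot: [0.148, 0.989, 0.0, 0.0]
contact_force: [1.2, 0.5, 0.0]
gripper_width: 1.001
gripper_force: 0.0
```

{"op": "arm_command", "data": {
  "rot": [
    [0, 0, 0],
    [0, 0, 0],
    [0, 0, 0],
    [0, 0, 0],
    [0, 0, 0]
  ],
  "linear": [
    [-0.4, -0.3, 0],
    [-0.4, -0.3, 0],
    [-0.4, -0.3, 0],
    [-0.4, -0.3, 0],
    [-0.2, -0.15, 0]
  ],
  "claw": [1, 1, 1, 1, 1]
}}

```text
clock: 2.25
ee_pos: [0.4916, 0.1224, 0.4333]
tcp_rot: [0.149, 0.989, -0.0, 0.0]
contact_force: [0.7, 1.1, 0.7]
gripper_width: 1.003
gripper_force: 0.0
```

{"op": "arm_command", "data": {
  "rot": [
    [0, 0, 0],
    [0, 0, 0]
  ],
  "linear": [
    [0, 0, 0],
    [0, 0, 0]
  ],
  "claw": [1, 1]
}}

```text
clock: 2.5
ee_pos: [0.4901, 0.1254, 0.4335]
tcp_rot: [0.148, 0.989, 0.0, -0.0]
contact_force: [-0.3, -0.7, 0.3]
gripper_width: 1.007
gripper_force: 0.0
```

Run:
```python
from h import *
plan([.5233,.1167,.153],np.radians(73))
P=bot.camera_params("wrist");print(P["T"].round(3).tolist())
im=bot.read_camera("wrist");cv2.imwrite("pics/w1.png",im)
for n in ["headset","headset_crown","tin_left"]: print(n,[(round(d["p"],2),round(d["position"][1]*560),round(d["position"][0]*420)) for d in bot.recognise("wrist",n)])
```

```text
t 2.5 g [0.4901 0.1255 0.2702] tooly yaw 1.2746 F [-0.29 -0.75  0.33] w 1.007 0.0 q [ 0.18 -0.15  1.42  0.    1.88 -1.09]
 shift tool m [-0.0344  0.0012  0.1172]  units [-0.286  0.01   0.977]
 world yaw change -0.0005  tool z units 0.004
[[0.291, 0.927, 0.236, 0.426], [0.957, -0.282, -0.07, 0.146], [0.001, 0.247, -0.969, 0.413], [0.0, 0.0, 0.0, 1.0]]
headset [(0.6, 279, 220), (0.58, 557, 9)]
headset_crown [(0.63, 281, 222), (0.5, 557, 7)]
tin_left [(0.71, 401, 208), (0.71, 453, 286), (0.61, 523, 79)]
```

View pics/w1.png

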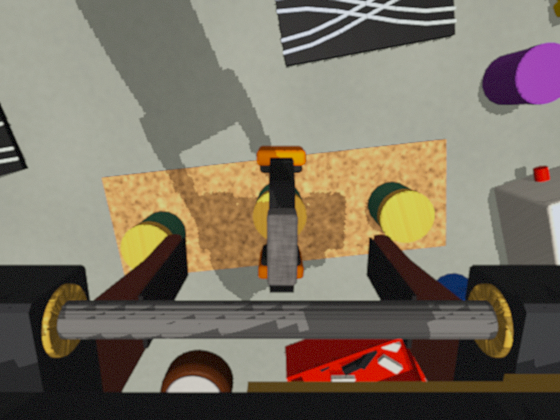

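The wrist view shows the headset squarely between the fingers: the grey crown runs rows 208–283 around column 283 and is vertical, so the yaw is right. A tin sits on each side, at (148,245) and (406,213).

Run:
```python
from h import *
P=bot.camera_params("wrist")
a=p2w("wrist",(282,208),.153,P);b=p2w("wrist",(284,283),.153,P);print(a,b,np.linalg.norm(a-b),(a+b)/2,p2w("wrist",(268,250),.153,P),p2w("wrist",(298,250),.153,P))
t=(a+b)/2;t[2]=.152;plan(t,np.radians(73))
c=P
for uv in [(148,245),(406,213)]: print(p2w("wrist",uv,.064,P))
```

```text
[0.4925 0.1303 0.153 ] [0.5524 0.114  0.153 ] 0.062078176519611145 [0.52245 0.12215 0.153  ] [0.5218 0.1101 0.153 ] [0.5286 0.1325 0.153 ]
t 2.7 g [0.4899 0.126  0.2704] tooly yaw 1.2762 F [ 0.47 -0.07 -0.19] w 0.998 0.0 q [ 0.18 -0.15  1.42  0.    1.88 -1.09]
 shift tool m [-0.0322  0.0057  0.1184]  units [-0.268  0.048  0.987]
 world yaw change -0.0021  tool z units 0.018
[ 0.5133 -0.0203  0.064 ]
[0.5572 0.2442 0.064 ]
```

{"op": "arm_command", "data": {
  "rot": [
    [0, 0, 0],
    [0, 0, 0],
    [0, 0, 0],
    [0, 0, 0],
    [0, 0, 0]
  ],
  "linear": [
    [-0.27, 0.045, 0],
    [0, 0, 0.4],
    [0, 0, 0.4],
    [0, 0, 0.187],
    [0, 0, 0]
  ],
  "claw": [0.7, 0.6, 0.5, 0.5, 0.5]
}}

```text
clock: 3.32
ee_pos: [0.5223, 0.1213, 0.3128]
tcp_rot: [0.147, 0.989, -0.001, -0.002]
contact_force: [-0.3, 0.1, 0.2]
gripper_width: 0.506
gripper_force: 0.0
```

{"op": "arm_command", "data": {
  "rot": [
    [0, 0, 0],
    [0, 0, 0],
    [0, 0, 0],
    [0, 0, 0],
    [0, 0, 0]
  ],
  "linear": [
    [0, 0, 0],
    [0, 0, 0],
    [0, 0, 0],
    [0, 0, 0],
    [0, 0, 0]
  ],
  "claw": [0.1, 0.1, 0.1, 0.1, 0.1],
  "squeeze": 25
}}

```text
clock: 3.95
ee_pos: [0.5231, 0.1206, 0.3168]
tcp_rot: [0.148, 0.989, 0.0, 0.001]
contact_force: [-0.3, -1.2, 5.9]
gripper_width: 0.271
gripper_force: 25.0
```

Run:
```python
from h import *
plan([.539,-.343,.35],np.pi/2)
```

```text
t 3.95 g [0.5236 0.1206 0.1535] tooly yaw 1.2742 F [-0.34 -1.22  5.91] w 0.271 25.0 q [ 0.16 -0.08  1.56 -0.    1.66 -1.11]
 shift tool m [-0.1507 -0.4387 -0.1966]  units [-1.256 -3.655 -1.638]
 world yaw change 0.2966  tool z units -2.472
```

{"op": "arm_command", "data": {
  "rot": [
    [0, 0, 0],
    [0, 0, 0],
    [0, 0, -0.8],
    [0, 0, -0.8],
    [0, 0, -0.87]
  ],
  "linear": [
    [0, 0, -0.3],
    [0, 0, -0.4],
    [0, 0, -0.4],
    [0, 0, -0.4],
    [0, 0, -0.15]
  ],
  "claw": [0.1, 0.1, 0.1, 0.1, 0.1]
}}

```text
clock: 4.58
ee_pos: [0.5226, 0.1206, 0.5165]
tcp_rot: [-0.002, 1.0, 0.0, 0.002]
contact_force: [0.3, 0.7, -2.5]
gripper_width: 0.272
gripper_force: 25.0
```

Run:
```python
from h import *
plan([.539,-.343,.35],np.pi/2)
```

```text
t 4.58 g [0.5233 0.1208 0.3532] tooly yaw 1.5742 F [ 0.35  0.65 -2.45] w 0.272 25.0 q [ 0.16 -0.03  1.15  0.    2.01 -1.41]
 shift tool m [-0.0141 -0.4638  0.0028]  units [-0.118 -3.865  0.023]
 world yaw change -0.0034  tool z units 0.028
```

{"op": "arm_command", "data": {
  "rot": [
    [0, 0, 0],
    [0, 0, 0],
    [0, 0, 0],
    [0, 0, 0],
    [0, 0, 0]
  ],
  "linear": [
    [-0.02, -0.25, 0],
    [-0.02, -0.4, 0],
    [-0.02, -0.45, 0],
    [-0.02, -0.45, 0],
    [0, -0.45, 0]
  ],
  "claw": [0.1, 0.1, 0.1, 0.1, 0.1]
}}

```text
clock: 5.2
ee_pos: [0.5326, -0.121, 0.5124]
tcp_rot: [-0.0, 1.0, 0.0, -0.0]
contact_force: [-0.2, 0.2, -2.2]
gripper_width: 0.269
gripper_force: 25.0
```

{"op": "arm_command", "data": {
  "rot": [
    [0, 0, 0],
    [0, 0, 0],
    [0, 0, 0],
    [0, 0, 0],
    [0, 0, 0]
  ],
  "linear": [
    [-0.02, -0.45, 0],
    [-0.02, -0.45, 0],
    [0, -0.4, 0],
    [0, -0.3, 0],
    [0, -0.26, 0]
  ],
  "claw": [0.1, 0.1, 0.1, 0.1, 0.1]
}}

```text
clock: 5.82
ee_pos: [0.5374, -0.3443, 0.5119]
tcp_rot: [0.0, 1.0, 0.001, -0.001]
contact_force: [0.4, 0.1, -1.8]
gripper_width: 0.272
gripper_force: 25.0
```

{"op": "arm_command", "data": {
  "rot": [
    [0, 0, 0],
    [0, 0, 0]
  ],
  "linear": [
    [0, 0, 0],
    [0, 0, 0]
  ],
  "claw": [0.1, 0.1]
}}

```text
clock: 6.08
ee_pos: [0.5376, -0.3422, 0.5125]
tcp_rot: [-0.0, 1.0, 0.001, -0.0]
contact_force: [0.7, 1.2, -1.5]
gripper_width: 0.27
gripper_force: 25.0
```

Run:
```python
from h import *
plan([.539,-.343,.1815],np.pi/2)
a=bot.read_camera("wrist");b=bot.read_camera("scene")
Pw=bot.camera_params("wrist");Ps=bot.camera_params("scene")
for X in ([.539,-.243,.15],[.539,-.443,.15]):
    for im,P in ((a,Pw),(b,Ps)):
        q=w2p(0,X,P);print(q)
        if max(abs(q))<2000: cv2.circle(im,tuple(int(v) for v in q),2,(255,0,255),-1)
cv2.imwrite("pics/c2.png",np.hstack([a[:, :],b[150:,:330].copy() if 0 else cv2.resize(b[150:400,0:250],(420,420))])[:, :980])
im=np.hstack([cv2.resize(a,(450,338)),cv2.resize(b[150:400,0:250],(338,338))]);cv2.imwrite("pics/c2.png",im)
```

```text
t 6.08 g [ 0.5375 -0.3421  0.3492] tooly yaw 1.571 F [ 0.71  1.16 -1.48] w 0.27 25.0 q [-0.62  0.25  0.86  0.    2.03 -2.19]
 shift tool m [-0.0016 -0.0011  0.1677]  units [-0.013 -0.009  1.398]
 world yaw change -0.0002  tool z units 0.002
[376.05280294 186.42871513]
[160.00251266 266.57108575]
[172.14186398 186.03200182]
[ 65.28649867 314.4462635 ]
```

View pics/c2.png

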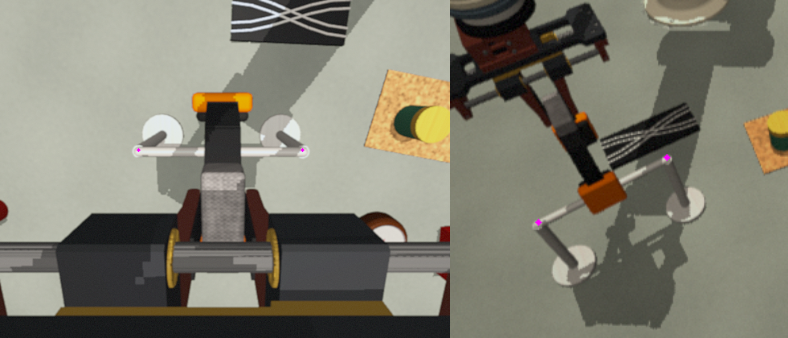

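Both projected bar ends (magenta) fall on the real bar ends in the wrist and scene views, and the headset is square over the bar's middle. Lowering.

{"op": "arm_command", "data": {
  "rot": [
    [0, 0, 0],
    [0, 0, 0],
    [0, 0, 0],
    [0, 0, 0],
    [0, 0, 0]
  ],
  "linear": [
    [-0.013, 0, 0.35],
    [0, 0, 0.45],
    [0, 0, 0.4],
    [0, 0, 0.15],
    [0, 0, 0]
  ],
  "claw": [0.1, 0.1, 0.1, 0.1, 0.1]
}}

```text
clock: 6.8
ee_pos: [0.5391, -0.3419, 0.3507]
tcp_rot: [-0.0, 1.0, 0.0, -0.001]
contact_force: [-0.2, -0.6, -0.6]
gripper_width: 0.266
gripper_force: 25.0
```

{"op": "arm_command", "data": {
  "rot": [
    [0, 0, 0],
    [0, 0, 0],
    [0, 0, 0]
  ],
  "linear": [
    [0, 0, 0.03],
    [0, 0, 0.02],
    [0, 0, 0]
  ],
  "claw": [0.1, 0.1, 0.1]
}}

```text
clock: 7.18
ee_pos: [0.539, -0.3426, 0.346]
tcp_rot: [0.0, 1.0, -0.0, 0.001]
contact_force: [-0.3, 0.4, -1.8]
gripper_width: 0.271
gripper_force: 25.0
```

{"op": "arm_command", "data": {
  "rot": [
    [0, 0, 0],
    [0, 0, 0],
    [0, 0, 0]
  ],
  "linear": [
    [0, 0, 0.02],
    [0, 0, 0],
    [0, 0, 0]
  ],
  "claw": [0.1, 0.1, 0.1]
}}

```text
clock: 7.55
ee_pos: [0.539, -0.3426, 0.3437]
tcp_rot: [0.0, 1.0, -0.001, 0.001]
contact_force: [0.2, 0.3, 4.7]
gripper_width: 0.267
gripper_force: 25.0
```

{"op": "arm_command", "data": {
  "rot": [
    [0, 0, 0],
    [0, 0, 0],
    [0, 0, 0],
    [0, 0, 0],
    [0, 0, 0]
  ],
  "linear": [
    [0, 0, 0],
    [0, 0, 0],
    [0, 0, 0],
    [0, 0, 0],
    [0, 0, -0.2]
  ],
  "claw": [0.5, 0.6, 0.6, 0.6, 0.6]
}}

```text
clock: 8.18
ee_pos: [0.5388, -0.3425, 0.364]
tcp_rot: [0.0, 1.0, 0.001, -0.002]
contact_force: [1.0, -0.8, 1.2]
gripper_width: 0.6
gripper_force: 0.0
```

{"op": "arm_command", "data": {
  "rot": [
    [0, 0, 0],
    [0, 0, 0]
  ],
  "linear": [
    [0, 0, -0.4],
    [0, 0, -0.4]
  ],
  "claw": [1, 1]
}}

```text
clock: 8.43
ee_pos: [0.5389, -0.3424, 0.4635]
tcp_rot: [-0.0, 1.0, 0.0, -0.0]
contact_force: [0.7, -0.4, -0.5]
gripper_width: 0.789
gripper_force: 0.0
```

Run:
```python
from h import *
b=bot.read_camera("scene");cv2.imwrite("pics/s3.png",b)
a=bot.read_camera("top")
cv2.imwrite("pics/c3.png",np.hstack([cv2.resize(b[150:400,0:250],(380,380)),cv2.resize(a[150:300,350:500],(380,380))]))
plan([.559,.242,.25],np.radians(80.6))
```

```text
t 8.53 g [ 0.5397 -0.3431  0.3069] tooly yaw 1.5708 F [ 1.16 -0.58  0.18] w 0.881 0.0 q [-0.62  0.22  0.98 -0.    1.94 -2.19]
 shift tool m [-0.0188  0.5854  0.0533]  units [-0.157  4.879  0.444]
 world yaw change -0.1641  tool z units 1.367
```

View pics/c3.png

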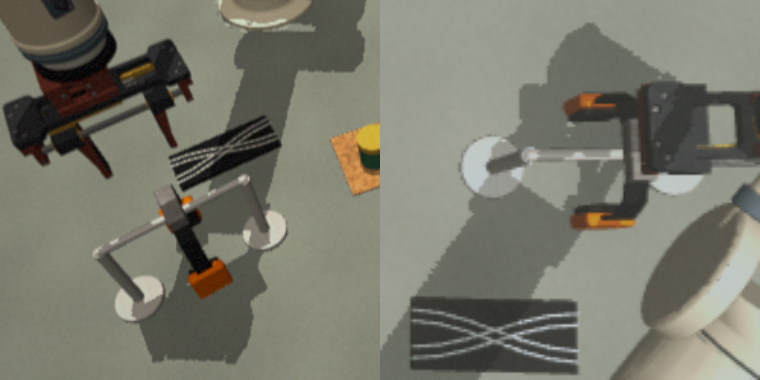

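The headset hangs on the bar's middle with a cup on each side, and it is released. Next I turn the wrist so that it closes across the mat.

{"op": "arm_command", "data": {
  "rot": [
    [0, 0, 1],
    [0, 0, 1],
    [0, 0, 1],
    [0, 0, 1],
    [0, 0, 1]
  ],
  "linear": [
    [0, 0, -0.1],
    [0, 0, 0],
    [0, 0, 0],
    [0, 0, 0],
    [0, 0, 0]
  ],
  "claw": [1, 1, 1, 1, 1]
}}

```text
clock: 9.15
ee_pos: [0.5391, -0.3426, 0.4735]
tcp_rot: [0.297, 0.955, 0.0, -0.001]
contact_force: [-0.1, 0.2, -0.5]
gripper_width: 1.002
gripper_force: 0.0
```

{"op": "arm_command", "data": {
  "rot": [
    [0, 0, 1],
    [0, 0, 1],
    [0, 0, 1],
    [0, 0, 1],
    [0, 0, 1]
  ],
  "linear": [
    [0, 0, 0],
    [0, 0, 0],
    [0, 0, 0],
    [0, 0, 0],
    [0, 0, 0]
  ],
  "claw": [1, 1, 1, 1, 1]
}}

```text
clock: 9.78
ee_pos: [0.5391, -0.3426, 0.4735]
tcp_rot: [0.566, 0.824, 0.0, -0.001]
contact_force: [-0.0, -0.7, 0.2]
gripper_width: 0.999
gripper_force: 0.0
```

{"op": "arm_command", "data": {
  "rot": [
    [0, 0, 1],
    [0, 0, 1],
    [0, 0, 1],
    [0, 0, 1],
    [0, 0, 0.4]
  ],
  "linear": [
    [0, 0, 0],
    [0, 0, 0],
    [0, 0, 0],
    [0, 0, 0],
    [0, 0, 0]
  ],
  "claw": [1, 1, 1, 1, 1]
}}

```text
clock: 10.4
ee_pos: [0.5391, -0.3426, 0.4735]
tcp_rot: [0.761, 0.648, -0.0, -0.001]
contact_force: [0.7, 0.0, 0.0]
gripper_width: 1.001
gripper_force: 0.0
```

Run:
```python
from h import *
plan([.559,.242,.2],np.radians(-9.4))
```

```text
t 10.4 g [ 0.5389 -0.3425  0.3102] tooly yaw -0.1596 F [0.74 0.01 0.03] w 1.001 0.0 q [-0.62  0.23  0.96 -0.    1.96 -0.46]
 shift tool m [ 0.5802 -0.0729  0.1106]  units [ 4.835 -0.607  0.921]
 world yaw change -0.0045  tool z units 0.037
```

{"op": "arm_command", "data": {
  "rot": [
    [0, 0, 0],
    [0, 0, 0],
    [0, 0, 0],
    [0, 0, 0],
    [0, 0, 0]
  ],
  "linear": [
    [0.25, -0.04, 0],
    [0.4, -0.05, 0],
    [0.45, -0.06, 0],
    [0.45, -0.06, 0],
    [0.45, -0.06, 0]
  ],
  "claw": [1, 1, 1, 1, 1]
}}

```text
clock: 11.02
ee_pos: [0.5443, -0.0988, 0.4737]
tcp_rot: [0.761, 0.649, -0.0, -0.0]
contact_force: [0.5, -0.0, -0.4]
gripper_width: 1.003
gripper_force: 0.0
```

{"op": "arm_command", "data": {
  "rot": [
    [0, 0, 0],
    [0, 0, 0],
    [0, 0, 0],
    [0, 0, 0],
    [0, 0, 0]
  ],
  "linear": [
    [0.45, -0.06, 0.1],
    [0.45, -0.06, 0.1],
    [0.45, -0.06, 0.1],
    [0.45, -0.06, 0.1],
    [0.45, -0.06, 0.1]
  ],
  "claw": [1, 1, 1, 1, 1]
}}

```text
clock: 11.65
ee_pos: [0.5509, 0.1736, 0.4133]
tcp_rot: [0.76, 0.649, -0.0, -0.0]
contact_force: [0.8, -0.1, 0.9]
gripper_width: 1.0
gripper_force: 0.0
```

{"op": "arm_command", "data": {
  "rot": [
    [0, 0, 0],
    [0, 0, 0],
    [0, 0, 0],
    [0, 0, 0],
    [0, 0, 0]
  ],
  "linear": [
    [0.35, -0.02, 0.1],
    [0.235, -0.02, 0.1],
    [0, 0, 0],
    [0, 0, 0],
    [0, 0, 0]
  ],
  "claw": [1, 1, 1, 1, 1]
}}

```text
clock: 12.28
ee_pos: [0.5576, 0.2409, 0.3914]
tcp_rot: [0.761, 0.649, 0.0, 0.0]
contact_force: [0.1, -0.3, 0.4]
gripper_width: 0.999
gripper_force: 0.0
```

Run:
```python
from h import *
plan([.559,.242,.04],np.radians(-9.4))
P=bot.camera_params("wrist");im=bot.read_camera("wrist");cv2.imwrite("pics/w4.png",im)
for c,s in blobs(im,(23,120,80),(34,255,255),200): print(c,s,p2w(0,c,.064,P))
for d in bot.recognise("wrist","tin_left"): print(d, p2w(0,(d["position"][1]*560,d["position"][0]*420),.064,P))
q=w2p(0,[.559,.242,.064],P);print(q);cv2.circle(im,tuple(int(v) for v in q),3,(255,0,255),-1);cv2.imwrite("pics/w4.png",im)
```

```text
t 12.28 g [0.5578 0.2409 0.2281] tooly yaw -0.1586 F [ 0.1  -0.25  0.4 ] w 0.999 0.0 q [ 0.35  0.11  1.24 -0.    1.8   0.51]
 shift tool m [0.0012 0.0008 0.1881]  units [0.01  0.007 1.567]
 world yaw change -0.0055  tool z units 0.045
[282.6, 165.3] [261, 158, 42, 16, 490] [0.5664 0.2651 0.064 ]
{'position': [0.4421, 0.5016], 'p': 0.84} [0.5621 0.2476 0.064 ]
{'position': [0.2474, 0.7573], 'p': 0.67} [0.6902 0.2972 0.064 ]
{'position': [0.0712, 0.2507], 'p': 0.62} [0.4718 0.3889 0.064 ]
[278.36404622 192.41655274]
```

View pics/w4.png

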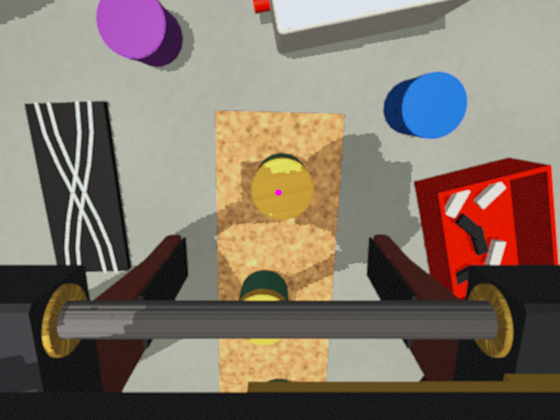

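The left tin's lid is centred near (282,188), a couple of mm from the magenta prediction. The fingers straddle it, and the bin, pack and blue tin are clear. I descend and grip.

{"op": "arm_command", "data": {
  "rot": [
    [0, 0, 0],
    [0, 0, 0],
    [0, 0, 0],
    [0, 0, 0],
    [0, 0, 0]
  ],
  "linear": [
    [0.03, 0.015, 0.4],
    [0, 0, 0.45],
    [0, 0, 0.45],
    [0, 0, 0.28],
    [0, 0, 0]
  ],
  "claw": [1, 1, 1, 1, 1]
}}

```text
clock: 13.0
ee_pos: [0.5589, 0.2443, 0.1977]
tcp_rot: [0.761, 0.649, -0.003, -0.001]
contact_force: [-0.1, 0.1, 0.6]
gripper_width: 0.997
gripper_force: 0.0
```

{"op": "arm_command", "data": {
  "rot": [
    [0, 0, 0],
    [0, 0, 0],
    [0, 0, 0],
    [0, 0, 0],
    [0, 0, 0]
  ],
  "linear": [
    [0, 0, 0],
    [0, 0, 0],
    [0, 0, 0],
    [0, 0, 0],
    [0, 0, 0]
  ],
  "claw": [0.4, 0.4, 0.4, 0.4, 0.4],
  "squeeze": 40
}}

```text
clock: 13.62
ee_pos: [0.5605, 0.2453, 0.2026]
tcp_rot: [0.76, 0.649, 0.001, 0.001]
contact_force: [2.5, 0.3, 5.1]
gripper_width: 0.614
gripper_force: 40.0
```

{"op": "arm_command", "data": {
  "rot": [
    [0, 0, 0],
    [0, 0, 0],
    [0, 0, 0],
    [0, 0, 0],
    [0, 0, 0]
  ],
  "linear": [
    [0, 0, -0.15],
    [0, 0, -0.2],
    [0, 0, -0.07],
    [0, 0, 0],
    [0, 0, 0]
  ],
  "claw": [0.4, 0.4, 0.4, 0.4, 0.4]
}}

```text
clock: 14.25
ee_pos: [0.5595, 0.2452, 0.2501]
tcp_rot: [0.76, 0.649, -0.001, -0.0]
contact_force: [0.2, -0.1, -2.6]
gripper_width: 0.614
gripper_force: 40.0
```

{"op": "arm_command", "data": {
  "rot": [
    [0, 0, 0],
    [0, 0, 0]
  ],
  "linear": [
    [0, 0, 0],
    [0, 0, 0]
  ],
  "claw": [0.4, 0.4]
}}

```text
clock: 14.5
ee_pos: [0.5597, 0.2452, 0.2507]
tcp_rot: [0.76, 0.649, -0.001, -0.0]
contact_force: [-0.3, -0.7, -2.3]
gripper_width: 0.612
gripper_force: 40.0
```

{"op": "arm_command", "data": {
  "rot": [
    [0, 0, 0],
    [0, 0, 0]
  ],
  "linear": [
    [0, 0, 0],
    [0, 0, 0]
  ],
  "claw": [0.4, 0.4]
}}

```text
clock: 14.75
ee_pos: [0.5598, 0.2452, 0.2514]
tcp_rot: [0.76, 0.649, -0.0, 0.0]
contact_force: [0.2, 0.3, -1.9]
gripper_width: 0.619
gripper_force: 40.0
```

Left tin weighs about 2.3 N. Setting it down.

{"op": "arm_command", "data": {
  "rot": [
    [0, 0, 0],
    [0, 0, 0],
    [0, 0, 0],
    [0, 0, 0],
    [0, 0, 0]
  ],
  "linear": [
    [0, 0, 0.15],
    [0, 0, 0.15],
    [0, 0, 0.08],
    [0, 0, 0.025],
    [0, 0, 0]
  ],
  "claw": [0.4, 0.4, 0.4, 0.4, 0.4]
}}

```text
clock: 15.38
ee_pos: [0.5599, 0.2453, 0.2026]
tcp_rot: [0.76, 0.649, 0.0, 0.0]
contact_force: [-0.1, -0.7, -1.5]
gripper_width: 0.615
gripper_force: 40.0
```

{"op": "arm_command", "data": {
  "rot": [
    [0, 0, 0],
    [0, 0, 0]
  ],
  "linear": [
    [0, 0, 0.01],
    [0, 0, 0]
  ],
  "claw": [0.4, 0.4]
}}

```text
clock: 15.62
ee_pos: [0.5599, 0.2453, 0.2024]
tcp_rot: [0.76, 0.649, 0.0, 0.0]
contact_force: [-2.7, -1.3, 4.5]
gripper_width: 0.614
gripper_force: 40.0
```

{"op": "arm_command", "data": {
  "rot": [
    [0, 0, 0],
    [0, 0, 0],
    [0, 0, 0],
    [0, 0, 0],
    [0, 0, 0]
  ],
  "linear": [
    [0, 0, 0],
    [0, 0, 0],
    [0, 0, 0],
    [0, 0, -0.2],
    [0, 0, -0.4]
  ],
  "claw": [0.8, 1, 1, 1, 1]
}}

```text
clock: 16.25
ee_pos: [0.5593, 0.245, 0.2712]
tcp_rot: [0.76, 0.649, -0.003, -0.001]
contact_force: [0.4, 0.3, 0.5]
gripper_width: 0.996
gripper_force: 0.0
```

{"op": "arm_command", "data": {
  "rot": [
    [0, 0, 0],
    [0, 0, 0],
    [0, 0, 0],
    [0, 0, 0],
    [0, 0, 0]
  ],
  "linear": [
    [0, 0, -0.4],
    [-0.2, 0, -0.4],
    [-0.4, 0, -0.15],
    [-0.4, 0, 0],
    [-0.1, 0, 0]
  ],
  "claw": [1, 1, 1, 1, 1]
}}

```text
clock: 16.88
ee_pos: [0.5389, 0.1128, 0.3882]
tcp_rot: [0.761, 0.648, 0.0, 0.001]
contact_force: [-0.0, 1.0, -0.9]
gripper_width: 0.999
gripper_force: 0.0
```

{"op": "arm_command", "data": {
  "rot": [
    [0, 0, 0],
    [0, 0, 0],
    [0, 0, 0]
  ],
  "linear": [
    [0, 0, 0],
    [0, 0, 0],
    [0, 0, 0]
  ],
  "claw": [1, 1, 1]
}}

```text
clock: 17.25
ee_pos: [0.5393, 0.116, 0.3871]
tcp_rot: [0.76, 0.65, -0.0, -0.0]
contact_force: [0.5, 0.4, 0.8]
gripper_width: 1.001
gripper_force: 0.0
```

Run:
```python
from h import *
P=bot.camera_params("wrist");im=bot.read_camera("wrist");t=bot.read_camera("top")
bl=[]
for c,s in blobs(im,(20,120,60),(34,255,255),200): print(c,s,p2w(0,c,.064,P))
for d in bot.recognise("wrist","tin_left"): print(d, p2w(0,(d["position"][1]*560,d["position"][0]*420),.064,P))
q=w2p(0,[.537,.1115,.064],P);print(q);cv2.circle(im,tuple(int(v) for v in q),3,(255,0,255),-1)
cv2.imwrite("pics/w5.png",np.hstack([cv2.resize(im,(480,360)),cv2.resize(t[150:270,190:295],(315,360))]))
plan([.537,.1115,.04],np.radians(-9.4))
```

```text
[278.1, 34.1] [242, 0, 73, 73, 4319] [0.5594 0.2432 0.064 ]
[259.2, 192.5] [228, 161, 63, 65, 3130] [0.5237 0.1205 0.064 ]
[57.8, 321.1] [41, 284, 45, 74, 1333] [0.3124 0.0261 0.064 ]
[496.3, 321.6] [468, 284, 46, 74, 1320] [ 0.7268 -0.0389  0.064 ]
[277.9, 347.7] [249, 338, 59, 24, 1042] [ 0.516  -0.0352  0.064 ]
[424.2, 385.5] [248, 374, 312, 18, 2866] [ 0.6548 -0.101   0.064 ]
{'position': [0.079, 0.4961], 'p': 0.58} [0.5593 0.2439 0.064 ]
{'position': [0.271, 0.8971], 'p': 0.23} [0.7326 0.155  0.064 ]
[275.90859806 200.16501074]
t 17.4 g [0.5392 0.1156 0.224 ] tooly yaw -0.1561 F [ 0.26 -0.63 -0.28] w 0.998 0.0 q [ 0.15 -0.04  1.4   0.    1.79  0.31]
 shift tool m [-0.0044 -0.0014  0.184 ]  units [-0.036 -0.012  1.534]
 world yaw change -0.0079  tool z units 0.066
```

View pics/w5.png

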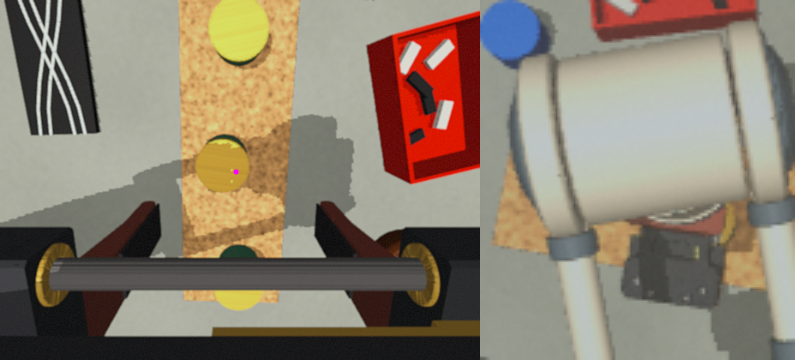

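The left tin is back in place, lid near (238,32) in the shown picture, and the middle tin's lid is at wrist pixel (259,192), world (0.524, 0.1205). I correct by 16 mm, descend, grip and heft.

{"op": "arm_command", "data": {
  "rot": [
    [0, 0, 0],
    [0, 0, 0],
    [0, 0, 0],
    [0, 0, 0],
    [0, 0, 0]
  ],
  "linear": [
    [0.02, -0.135, 0.35],
    [0, 0, 0.45],
    [0, 0, 0.45],
    [0, 0, 0.28],
    [0, 0, 0]
  ],
  "claw": [1, 1, 1, 1, 1]
}}

```text
clock: 18.02
ee_pos: [0.5224, 0.1199, 0.2007]
tcp_rot: [0.76, 0.65, -0.003, -0.002]
contact_force: [0.5, -0.0, 0.1]
gripper_width: 1.0
gripper_force: 0.0
```

{"op": "arm_command", "data": {
  "rot": [
    [0, 0, 0],
    [0, 0, 0],
    [0, 0, 0],
    [0, 0, 0],
    [0, 0, 0]
  ],
  "linear": [
    [0, 0, 0],
    [0, 0, 0],
    [0, 0, 0],
    [0, 0, 0],
    [0, 0, 0]
  ],
  "claw": [0.4, 0.4, 0.4, 0.4, 0.4],
  "squeeze": 40
}}

```text
clock: 18.65
ee_pos: [0.5237, 0.1198, 0.2051]
tcp_rot: [0.76, 0.649, 0.001, 0.0]
contact_force: [-1.3, -0.1, 5.2]
gripper_width: 0.611
gripper_force: 40.0
```

{"op": "arm_command", "data": {
  "rot": [
    [0, 0, 0],
    [0, 0, 0],
    [0, 0, 0],
    [0, 0, 0],
    [0, 0, 0]
  ],
  "linear": [
    [0, 0, -0.15],
    [0, 0, -0.2],
    [0, 0, -0.07],
    [0, 0, 0],
    [0, 0, 0]
  ],
  "claw": [0.4, 0.4, 0.4, 0.4, 0.4]
}}

```text
clock: 19.27
ee_pos: [0.5232, 0.1197, 0.253]
tcp_rot: [0.76, 0.649, -0.001, -0.001]
contact_force: [-0.0, -0.5, -6.9]
gripper_width: 0.607
gripper_force: 40.0
```

{"op": "arm_command", "data": {
  "rot": [
    [0, 0, 0],
    [0, 0, 0]
  ],
  "linear": [
    [0, 0, 0],
    [0, 0, 0]
  ],
  "claw": [0.4, 0.4]
}}

```text
clock: 19.52
ee_pos: [0.5234, 0.1197, 0.2537]
tcp_rot: [0.76, 0.649, -0.001, -0.0]
contact_force: [-0.4, -0.0, -7.3]
gripper_width: 0.611
gripper_force: 40.0
```

{"op": "arm_command", "data": {
  "rot": [
    [0, 0, 0],
    [0, 0, 0]
  ],
  "linear": [
    [0, 0, 0],
    [0, 0, 0]
  ],
  "claw": [0.4, 0.4]
}}

```text
clock: 19.77
ee_pos: [0.5235, 0.1198, 0.2544]
tcp_rot: [0.76, 0.649, -0.0, 0.0]
contact_force: [0.3, -0.2, -6.4]
gripper_width: 0.615
gripper_force: 40.0
```

The middle tin weighs about 6.9 N. Setting it down, then on to the right tin.

{"op": "arm_command", "data": {
  "rot": [
    [0, 0, 0],
    [0, 0, 0],
    [0, 0, 0],
    [0, 0, 0],
    [0, 0, 0]
  ],
  "linear": [
    [0, 0, 0.15],
    [0, 0, 0.15],
    [0, 0, 0.08],
    [0, 0, 0.025],
    [0, 0, 0]
  ],
  "claw": [0.4, 0.4, 0.4, 0.4, 0.4]
}}

```text
clock: 20.4
ee_pos: [0.5236, 0.1198, 0.2058]
tcp_rot: [0.76, 0.649, 0.0, 0.0]
contact_force: [-0.1, 0.7, -7.0]
gripper_width: 0.613
gripper_force: 40.0
```

{"op": "arm_command", "data": {
  "rot": [
    [0, 0, 0],
    [0, 0, 0]
  ],
  "linear": [
    [0, 0, 0.01],
    [0, 0, 0]
  ],
  "claw": [0.4, 0.4]
}}

```text
clock: 20.65
ee_pos: [0.5238, 0.1198, 0.2051]
tcp_rot: [0.76, 0.649, 0.001, 0.0]
contact_force: [1.7, 0.9, -5.6]
gripper_width: 0.608
gripper_force: 40.0
```

{"op": "arm_command", "data": {
  "rot": [
    [0, 0, 0],
    [0, 0, 0]
  ],
  "linear": [
    [0, 0, 0.01],
    [0, 0, 0]
  ],
  "claw": [0.4, 0.4]
}}

```text
clock: 20.9
ee_pos: [0.5238, 0.1198, 0.205]
tcp_rot: [0.76, 0.649, 0.001, 0.0]
contact_force: [-3.3, 0.3, 5.9]
gripper_width: 0.615
gripper_force: 40.0
```

{"op": "arm_command", "data": {
  "rot": [
    [0, 0, 0],
    [0, 0, 0],
    [0, 0, 0],
    [0, 0, 0],
    [0, 0, 0]
  ],
  "linear": [
    [0, 0, 0],
    [0, 0, 0],
    [0, 0, 0],
    [0, 0, -0.2],
    [0, 0, -0.4]
  ],
  "claw": [0.8, 1, 1, 1, 1]
}}

```text
clock: 21.52
ee_pos: [0.5229, 0.1197, 0.2734]
tcp_rot: [0.76, 0.649, -0.002, -0.001]
contact_force: [0.7, 0.3, 0.5]
gripper_width: 1.001
gripper_force: 0.0
```

{"op": "arm_command", "data": {
  "rot": [
    [0, 0, 0],
    [0, 0, 0],
    [0, 0, 0],
    [0, 0, 0],
    [0, 0, 0]
  ],
  "linear": [
    [0, 0, -0.4],
    [-0.2, 0, -0.4],
    [-0.4, 0.05, -0.15],
    [-0.4, 0.06, 0],
    [-0.17, 0, 0]
  ],
  "claw": [1, 1, 1, 1, 1]
}}

```text
clock: 22.15
ee_pos: [0.5145, -0.0231, 0.3897]
tcp_rot: [0.761, 0.649, 0.0, 0.001]
contact_force: [-1.2, 0.4, 0.0]
gripper_width: 0.998
gripper_force: 0.0
```

{"op": "arm_command", "data": {
  "rot": [
    [0, 0, 0],
    [0, 0, 0],
    [0, 0, 0]
  ],
  "linear": [
    [0, 0, 0],
    [0, 0, 0],
    [0, 0, 0]
  ],
  "claw": [1, 1, 1]
}}

```text
clock: 22.52
ee_pos: [0.5147, -0.0199, 0.3893]
tcp_rot: [0.76, 0.65, 0.0, -0.0]
contact_force: [0.4, 0.3, 0.2]
gripper_width: 1.001
gripper_force: 0.0
```

Run:
```python
from h import *
P=bot.camera_params("wrist");im=bot.read_camera("wrist")
for c,s in blobs(im,(20,120,60),(34,255,255),200): print(c,s,p2w(0,c,.064,P))
for d in bot.recognise("wrist","tin_left"): print(d, p2w(0,(d["position"][1]*560,d["position"][0]*420),.064,P))
cv2.imwrite("pics/w6.png",im)
plan([.5145,-.021,.04])
```

```text
[261.2, 27.2] [224, 0, 74, 62, 3782] [0.5227 0.1147 0.064 ]
[281.2, 197.6] [250, 166, 63, 73, 3040] [ 0.5175 -0.0233  0.064 ]
[57.6, 321.7] [41, 284, 46, 74, 1310] [ 0.286  -0.1115  0.064 ]
[496.3, 321.5] [469, 284, 45, 74, 1313] [ 0.7037 -0.1764  0.064 ]
[423.9, 385.5] [248, 374, 312, 18, 2816] [ 0.6309 -0.2389  0.064 ]
{'position': [0.009, 0.0987], 'p': 0.44} [0.3682 0.1556 0.064 ]
t 22.62 g [ 0.5147 -0.0201  0.226 ] tooly yaw -0.1558 F [ 0.21 -0.53 -0.52] w 0.998 0.0 q [-0.11 -0.14  1.49  0.    1.8   0.05]
 shift tool m [-0.001 -0.     0.186]  units [-0.008 -0.     1.55 ]
```

View pics/w6.png

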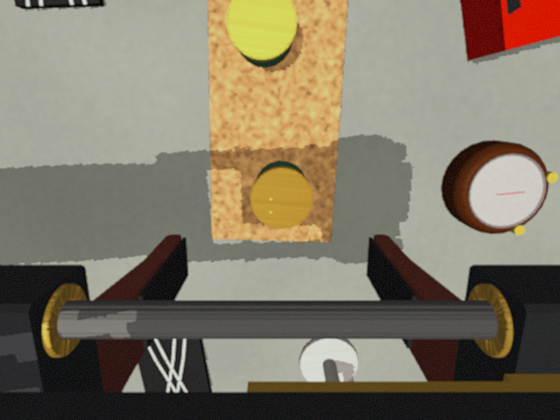

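The right tin's lid is at (281,197), world about (0.517, −0.022); the ammeter at (495,187) is clear of the fingers. I grip and heft.

{"op": "arm_command", "data": {
  "rot": [
    [0, 0, 0],
    [0, 0, 0],
    [0, 0, 0],
    [0, 0, 0],
    [0, 0, 0]
  ],
  "linear": [
    [-0.015, 0.02, 0.36],
    [0, 0, 0.45],
    [0, 0, 0.45],
    [0, 0, 0.28],
    [0, 0, 0]
  ],
  "claw": [1, 1, 1, 1, 1]
}}

```text
clock: 23.25
ee_pos: [0.5156, -0.0225, 0.2014]
tcp_rot: [0.76, 0.65, -0.002, -0.002]
contact_force: [-0.7, 0.3, -0.4]
gripper_width: 1.002
gripper_force: 0.0
```

{"op": "arm_command", "data": {
  "rot": [
    [0, 0, 0],
    [0, 0, 0],
    [0, 0, 0],
    [0, 0, 0],
    [0, 0, 0]
  ],
  "linear": [
    [0, 0, 0],
    [0, 0, 0],
    [0, 0, 0],
    [0, 0, 0],
    [0, 0, 0]
  ],
  "claw": [0.4, 0.4, 0.4, 0.4, 0.4],
  "squeeze": 40
}}

```text
clock: 23.88
ee_pos: [0.5171, -0.0232, 0.2057]
tcp_rot: [0.76, 0.649, 0.001, 0.001]
contact_force: [1.0, 0.1, 3.7]
gripper_width: 0.605
gripper_force: 40.0
```

{"op": "arm_command", "data": {
  "rot": [
    [0, 0, 0],
    [0, 0, 0],
    [0, 0, 0],
    [0, 0, 0],
    [0, 0, 0]
  ],
  "linear": [
    [0, 0, -0.15],
    [0, 0, -0.2],
    [0, 0, -0.07],
    [0, 0, 0],
    [0, 0, 0]
  ],
  "claw": [0.4, 0.4, 0.4, 0.4, 0.4]
}}

```text
clock: 24.5
ee_pos: [0.5164, -0.0231, 0.2538]
tcp_rot: [0.76, 0.649, -0.001, -0.001]
contact_force: [-0.4, -0.2, -3.6]
gripper_width: 0.602
gripper_force: 40.0
```

{"op": "arm_command", "data": {
  "rot": [
    [0, 0, 0],
    [0, 0, 0]
  ],
  "linear": [
    [0, 0, 0],
    [0, 0, 0]
  ],
  "claw": [0.4, 0.4]
}}

```text
clock: 24.75
ee_pos: [0.5165, -0.0231, 0.2543]
tcp_rot: [0.76, 0.649, -0.0, -0.0]
contact_force: [0.1, 0.2, -3.3]
gripper_width: 0.603
gripper_force: 40.0
```

{"op": "arm_command", "data": {
  "rot": [
    [0, 0, 0],
    [0, 0, 0]
  ],
  "linear": [
    [0, 0, 0],
    [0, 0, 0]
  ],
  "claw": [0.4, 0.4]
}}

```text
clock: 25.0
ee_pos: [0.5167, -0.0231, 0.2549]
tcp_rot: [0.76, 0.649, -0.0, -0.0]
contact_force: [0.4, 0.3, -2.7]
gripper_width: 0.607
gripper_force: 40.0
```

The right tin weighs about 3.3 N, so the middle one is the ballast. Setting the right tin back.

{"op": "arm_command", "data": {
  "rot": [
    [0, 0, 0],
    [0, 0, 0],
    [0, 0, 0],
    [0, 0, 0],
    [0, 0, 0]
  ],
  "linear": [
    [0, 0, 0.15],
    [0, 0, 0.15],
    [0, 0, 0.08],
    [0, 0, 0.025],
    [0, 0, 0]
  ],
  "claw": [0.4, 0.4, 0.4, 0.4, 0.4]
}}

```text
clock: 25.62
ee_pos: [0.5168, -0.0231, 0.2064]
tcp_rot: [0.76, 0.649, 0.0, 0.0]
contact_force: [-0.0, -0.2, -3.1]
gripper_width: 0.61
gripper_force: 40.0
```

{"op": "arm_command", "data": {
  "rot": [
    [0, 0, 0],
    [0, 0, 0]
  ],
  "linear": [
    [0, 0, 0.015],
    [0, 0, 0]
  ],
  "claw": [0.4, 0.4]
}}

```text
clock: 25.88
ee_pos: [0.517, -0.0231, 0.2057]
tcp_rot: [0.76, 0.649, 0.001, 0.001]
contact_force: [-1.2, 0.2, 2.2]
gripper_width: 0.608
gripper_force: 40.0
```

{"op": "arm_command", "data": {
  "rot": [
    [0, 0, 0],
    [0, 0, 0],
    [0, 0, 0],
    [0, 0, 0],
    [0, 0, 0]
  ],
  "linear": [
    [0, 0, 0],
    [0, 0, 0],
    [0, 0, 0],
    [0, 0, -0.2],
    [0, 0, -0.4]
  ],
  "claw": [0.8, 1, 1, 1, 1]
}}

```text
clock: 26.5
ee_pos: [0.516, -0.0231, 0.2748]
tcp_rot: [0.76, 0.649, -0.002, -0.002]
contact_force: [0.2, -1.0, -0.1]
gripper_width: 1.001
gripper_force: 0.0
```

{"op": "arm_command", "data": {
  "rot": [
    [0, 0, 0],
    [0, 0, 0],
    [0, 0, 0],
    [0, 0, 0],
    [0, 0, 0]
  ],
  "linear": [
    [0, 0, -0.4],
    [0.2, -0.03, -0.2],
    [0.4, -0.05, 0],
    [0.4, -0.05, 0],
    [0.19, 0, 0]
  ],
  "claw": [1, 1, 1, 1, 1]
}}

```text
clock: 27.12
ee_pos: [0.5234, 0.1225, 0.3486]
tcp_rot: [0.76, 0.65, 0.0, -0.0]
contact_force: [-0.0, -0.1, 0.3]
gripper_width: 0.997
gripper_force: 0.0
```

{"op": "arm_command", "data": {
  "rot": [
    [0, 0, 0],
    [0, 0, 0]
  ],
  "linear": [
    [0, 0, 0],
    [0, 0, 0]
  ],
  "claw": [1, 1]
}}

```text
clock: 27.38
ee_pos: [0.5236, 0.1198, 0.3485]
tcp_rot: [0.761, 0.649, -0.0, 0.0]
contact_force: [-0.2, -0.7, -0.3]
gripper_width: 0.997
gripper_force: 0.0
```

Run:
```python
from h import *
plan([.523,.1198,.04])
P=bot.camera_params("wrist");im=bot.read_camera("wrist")
for c,s in blobs(im,(20,120,60),(34,255,255),1000): print(c,s,p2w(0,c,.064,P))
```

```text
t 27.38 g [0.5236 0.1197 0.1852] tooly yaw -0.1575 F [-0.19 -0.72 -0.33] w 0.997 0.0 q [ 0.16 -0.08  1.5  -0.    1.72  0.32]
 shift tool m [ 1.000e-04 -6.000e-04  1.452e-01]  units [ 1.00e-03 -5.00e-03  1.21e+00]
[300.9, 29.9] [260, 0, 85, 68, 4767] [0.5585 0.2392 0.064 ]
[277.5, 204.8] [242, 169, 72, 77, 3980] [0.5237 0.1204 0.064 ]
[57.8, 321.1] [41, 284, 45, 74, 1296] [0.327  0.0501 0.064 ]
[496.4, 321.6] [470, 284, 44, 74, 1292] [ 0.6886 -0.0074  0.064 ]
[363.7, 374.1] [248, 338, 312, 54, 5283] [ 0.5742 -0.0415  0.064 ]
```

{"op": "arm_command", "data": {
  "rot": [
    [0, 0, 0],
    [0, 0, 0],
    [0, 0, 0],
    [0, 0, 0],
    [0, 0, 0]
  ],
  "linear": [
    [0, 0, 0.35],
    [0, 0, 0.4],
    [0, 0, 0.3],
    [0, 0, 0.15],
    [0, 0, 0]
  ],
  "claw": [1, 1, 1, 1, 1]
}}

```text
clock: 28.05
ee_pos: [0.5234, 0.1197, 0.2038]
tcp_rot: [0.761, 0.649, -0.001, -0.0]
contact_force: [-0.1, -0.2, -0.2]
gripper_width: 1.002
gripper_force: 0.0
```

{"op": "arm_command", "data": {
  "rot": [
    [0, 0, 0],
    [0, 0, 0],
    [0, 0, 0],
    [0, 0, 0],
    [0, 0, 0]
  ],
  "linear": [
    [0, 0, 0],
    [0, 0, 0],
    [0, 0, 0],
    [0, 0, 0],
    [0, 0, 0]
  ],
  "claw": [0.4, 0.4, 0.4, 0.4, 0.4],
  "squeeze": 45
}}

```text
clock: 28.68
ee_pos: [0.5239, 0.1205, 0.2053]
tcp_rot: [0.76, 0.649, 0.001, 0.0]
contact_force: [1.4, -0.8, 2.9]
gripper_width: 0.608
gripper_force: 45.0
```

{"op": "arm_command", "data": {
  "rot": [
    [0, 0, 0],
    [0, 0, 0],
    [0, 0, 0],
    [0, 0, 0],
    [0, 0, 0]
  ],
  "linear": [
    [0, 0, -0.2],
    [0, 0, -0.35],
    [0, 0, -0.4],
    [0, 0, -0.4],
    [0, 0, -0.3]
  ],
  "claw": [0.4, 0.4, 0.4, 0.4, 0.4]
}}

```text
clock: 29.3
ee_pos: [0.5235, 0.1204, 0.4029]
tcp_rot: [0.76, 0.649, -0.001, -0.001]
contact_force: [0.4, -0.3, -7.4]
gripper_width: 0.605
gripper_force: 45.0
```

{"op": "arm_command", "data": {
  "rot": [
    [0, 0, 0],
    [0, 0, 0],
    [0, 0, 0],
    [0, 0, 0],
    [0, 0, 0]
  ],
  "linear": [
    [0, 0, 0],
    [0, 0, 0],
    [0, 0, 0],
    [0, 0, 0],
    [0, 0, 0]
  ],
  "claw": [0.4, 0.4, 0.4, 0.4, 0.4]
}}

```text
clock: 29.92
ee_pos: [0.5236, 0.1204, 0.4018]
tcp_rot: [0.76, 0.649, -0.001, -0.0]
contact_force: [-0.6, 1.2, -6.7]
gripper_width: 0.608
gripper_force: 45.0
```

Run:
```python
from h import *
plan([.523,.1198,.24]);print(bot.get_state()["qd"].round(3))
b=bot.read_camera("scene");cv2.imwrite("pics/s9.png",b)
```

```text
t 29.93 g [0.5234 0.1203 0.2385] tooly yaw -0.1572 F [-0.6   1.16 -6.67] w 0.608 45.0 q [ 0.16 -0.08  1.41  0.    1.82  0.32]
 shift tool m [-0.0006 -0.0003 -0.0015]  units [-0.005 -0.003 -0.012]
[ 0.    -0.004 -0.008  0.001  0.002 -0.   ]
```

View pics/s9.png

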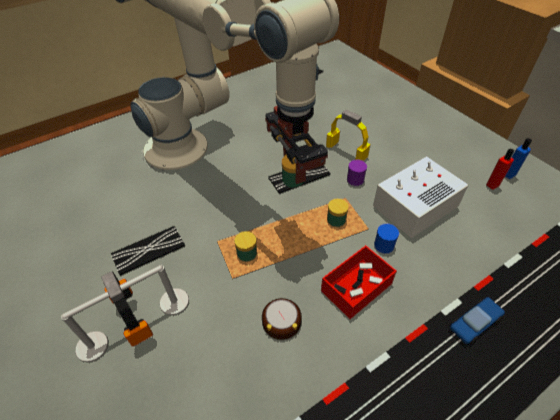

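The headset hangs on the bar around (120,300), both outer tins stand at (245,246) and (338,212), and the middle tin is held up in the gripper at about (290,165). Handing in.

```bash
python3 -c "
from workcell import bot
print(bot.job_done())"
```

```text
the job is handed in; nothing more can be done
None
```

Job handed in at about 30 s of the 72 s allowed (no verdict was returned): headset hung on the bar and released, left, middle and right tins hefted in that order at about 2.3, 6.9 and 3.3 N, outer two back in place, and the heaviest, the middle tin, held still about 20 cm up.

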